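# Slide a full tall drink under the syrup pump and press the pump

### The arm

A 7-joint arm with a two-finger parallel gripper is mounted at the origin on a cart in front of the work surface, level with it; the furniture and walls round the work are solid. World frame = base frame: x ahead of the robot, y to its left, z up, the work surface at z = 0. Lengths are in m, angles in rad, forces in N, time in s.
With the tool pointing down it reaches from about 0.425 to 0.925 m from the base axis. Payload 6.8 kg.
Tool frame: the origin (TCP) lies at the very end of the fingers, on their centre line; the grasp point (between the pads) lies bot.grip_point_offset behind it (bot.grip_point_offset is the distance from the TCP to the grasp point, in m); z points along the fingers, y is the line along which they close (so a half turn about z gives the same grasp; the last joint's range is limited). The gripper opens to 85 mm and grips with 20 to 120 N. Pads are 22 mm wide; open, the fingers measure 114 mm over their backs; the gripper's body (76 mm by 85 mm) begins 54 mm behind the grasp point. The pads swing forward as they close: fully open they stand 13 mm farther back than shut.
Start: joints at [-1.375, 0.477, 0.022, 1.555, -0.011, 1.109, -0.083], TCP at [0.202, 0.644, 0.231] pointing down, gripper open.
Joint ranges: [-2.96, 2.96], [-0.34, 2.1], [-1.41, 1.46], [0.24, 2.44], [-1.37, 4.51], [0.17, 1.92], [-2.96, 2.96]. Speed limits (rad/s): [2.39, 2.39, 3.14, 3.14, 3.14, 3.14, 3.14].

### API

Orientations are given as a unit quaternion [w, x, y, z].
In Python, from station import bot, imaging gives the robot as it stands. The module is installed in compiled form; this text tells all that it offers.
- The arm moves only by the tool carry_out, never from a script. Its argument "targets" is one flat list of numbers, 5 for each row, row after row: the closure in counts, from 0 (fully open) to 255 (shut), then the shift along the world's x, y, z in mm, then the turn about the world's z in degrees. A call has 1 to 20 rows; each row shifts and turns the commanded pose from where the row before left it; what a row does not reach is not made up. A row lasts 1/10 s, in which the tool goes at most 50 mm and 8.59 degrees, less where a joint would pass 70% of its speed; a pose out of reach is approached as far as the arm can. A call is refused whole if a number of a shift passes 50 or a number of a turn 8.59, either way. A call with a gripper value outside its range is refused whole. The fingers move at their own pace and stop on an object; "newtons" is the grip in N (left out, the last holds). Time passes only in rows, so rows that do not move let the fingers close. It gives the time, the measured TCP pose, the force, the opening and the grip force at its end, in the units of the state.
- bot.get_obs(): the state, without advancing time (a new reading comes with each control period).
- imaging.read_camera(name): name is "scene" or "top" or "wrist"; returns a dict with "frame" (480x640x3 uint8, red, green, blue), "fov_y" (degrees; the focal length in pixels is half the picture's height over the tangent of half this angle, whatever the lens; pixels are square), "cx", "cy" (the principal point, pixels), "k1" (the pictures are not rectified: a ray, as slopes to the right and down, at radius r is drawn at 1 + k1 r^2 times it, then the intrinsics apply), "pose" (4x4, takes a point from camera to world coordinates); the wrist camera has in their place "tool_from_camera" (4x4, takes a point from camera to tool coordinates, whose origin is the TCP and whose axes are the flange's). Camera axes: x right, y up, looking along -z (the intrinsics and any distortion apply to the point x, -y, -z); pixel columns grow to the right and rows downward; lengths in m; the calibration is good to about 2 mm. A picture is of the moment at which its call begins: read the wrist's pose just before it. There is no depth.
- bot.hand_in(): hands the job in; it is judged then, once.
The state is a dict: "t": time; "q": joint angles; "joint_vel": joint speeds; "joint_torque": joint torques, N m; "eef_pos": TCP position; "tool_rot": TCP orientation; "contact_force": force on the tool from outside, world axes, zero at the start; "torque": the same for the moment, N m; "gripper_width": opening from 0.0 (shut) to 1.0 (fully open); "grasp_force": force on a finger pad.
Only numpy, scipy, OpenCV 4.12 (cv2) and the standard library are available. Lean on these libraries where they do the work, as an engineer would, in place of code of your own. Each camera call takes 0.05 s, during which the arm holds its last target. There are 200 camera calls.

### The job

A customer wants syrup in the layered drink, which stands nearly full and without a lid in a tall soft cup. Push the cup gently along the worktop, low down so that it slides upright and does not tip, until the spout of the pump bottle is over the drink, well inside the rim; then press the pump head all the way down with the fingertips and let it rise again. Do not squeeze the cup or lift anything, leave the bottle standing where it is, press only when the cup is under the spout, and leave the other things alone.

Things in the scene. Friction and masses are not known exactly. Their poses are not given: they have to be found in the camera images.
- drink: the drink: an open, clear plastic cup filled with a drink in two layers, 165 mm tall, round and tapered: 68 mm across at the foot, 100 mm at the rim, about 0.5 kg, loose. Origin: centre of its underside, on the worktop; z up along its axis. It slides when pushed below about 40 mm; pushed higher it tips. The push needs 2 to 5 N; the soft wall must not get more than about 15 N from the fingers
- syrup: the only pump bottle: a round full syrup bottle 67 mm across with its pump on top, 258 mm tall, about 0.9 kg, loose. Origin: on the worktop, 17 mm from the bottle's axis towards the spout; the bottle's axis is at (17, 0) mm in its frame; its -x axis points the way the spout points, z up. The round body is full width up to 143 mm and narrows above, so cup and bottle touch near the rim when their axes are 82 mm apart. It may be brushed but must stay within 25 mm of its place
- pump_head (a point): centre of the flat round top of the pump head, 25 mm across, on the bottle's axis, 258 mm above the worktop when up; moves with the head. The tube to the spout leaves it level on the bottle's -x side
- spout (a point): the mouth of the spout, 12 mm wide, 61 mm from the bottle's axis on its -x side, 228 mm above the worktop when the head is up (206 mm when pressed)
- syrup_pump (a joint): travel of the pump head downwards, m: 0 up, 0.022 fully down. A return spring holds it up: about 4 N to start it, 8 N at the bottom stop
- berries: bystander: small clear square tub of dark red topping, 69 x 69 x 75 mm, loose; origin: centre of its underside
- oats: bystander: small clear square tub of pale oats, 69 x 69 x 75 mm, loose; origin: centre of its underside
- shaker: bystander: small shaker with a domed metal cap, 44 mm across, 90 mm tall, loose; origin: centre of its underside
Things that resemble listed ones, but are neither listed nor needed, are in the scene too. What is shaped like the drink but blue is not meant.

How it is judged:
By the outcome, as a careful person would: the job done as asked, in the order asked, and still so for the second after the job is handed in, with the robot touching nothing.
It also fails if it takes over 59 s, if anything falls off the work surface, if the arm or the gripper's body presses on something with over 40 N, if the wrist force passes 120 N, or if a joint passes its speed limit or range.

## Working session

There is one attempt and no reset: what is moved stays moved. The work goes in short steps, Python scripts to look and compute and a tool call to move; the robot and the scene stay as the last step left them, time stands still between calls to the robot, and variables do not carry over. Pictures are saved under pics/ and viewed, at most 10 in all, crops included, and the job is handed in when it is done.

Besides the shell and the picture viewer there is one more tool, called after "Emit:" by a JSON object that holds its "api" and its "payload", one argument or row to a line. carry_out: Moves the arm, as the interface text tells. Its arguments: {"type":"object","properties":{"targets":{"type":"array","items":{"type":"number"}},"newtons":{"type":"number"}},"required":["targets"]}

```bash
mkdir -p pics; cat > h.py <<'E'
import numpy as np, cv2, json
from station import bot, imaging
def snap(n,f):
    o=bot.get_obs(); c=imaging.read_camera(n); cv2.imwrite(f'pics/{f}.png',c['frame'][:,:,::-1])
    if n!='wrist': np.savez(f'cam_{n}.npz',**{k:v for k,v in c.items() if k!='frame'})
    return o,c
def K(c):
    f=240/np.tan(np.radians(float(c['fov_y']))/2); return np.array([[f,0,float(c['cx'])],[0,f,float(c['cy'])],[0,0,1]]),np.array([float(c['k1']),0,0,0])
def ray(c,u,v):
    k,d=K(c); x,y=cv2.undistortPointsIter(np.array([[[u,v]]],float),k,d,None,None,(3,50,1e-9))[0,0]
    P=np.array(c['pose']); return P[:3,3],P[:3,:3]@np.array([x,-y,-1])
def at_z(c,u,v,z):
    o,d=ray(c,u,v); return o+d*(z-o[2])/d[2]
def proj(c,p):
    k,d=K(c); P=np.array(c['pose']); q=P[:3,:3].T@(np.array(p,float).reshape(-1,3)-P[:3,3]).T
    return cv2.projectPoints((q*np.array([[1],[-1],[-1]])).T.copy(),np.zeros(3),np.zeros(3),k,d)[0][:,0]
def cam(n): return dict(np.load(f'cam_{n}.npz'))
E
python3 - <<'E'
from h import *
for n in('scene','top'):
    o,c=snap(n,n+'0'); print(n,c['fov_y'],c['k1'],np.round(c['pose'],3).tolist())
print(o)
E
```

```text
scene 56.16454564700762 -0.10022400701099379 [[0.999, -0.028, 0.02, 0.592], [0.033, 0.639, -0.768, -0.698], [0.009, 0.768, 0.64, 0.785], [0.0, 0.0, 0.0, 1.0]]
top 51.1739229586735 0.030704683049054098 [[0.008, 0.989, -0.15, 0.424], [-0.999, 0.003, -0.034, 0.019], [-0.033, 0.151, 0.988, 1.08], [0.0, 0.0, 0.0, 1.0]]
{'t': 0.05, 'q': array([-1.37511676,  0.47779677,  0.02233137,  1.55643762, -0.0114791 ,
        1.1093191 , -0.08311103]), 'joint_vel': array([ 3.66952427e-04,  7.14316498e-05,  9.61190663e-04, -5.73753055e-04,
       -5.24304814e-05, -1.80770580e-03,  1.45559649e-04]), 'joint_torque': array([ 5.01556235e-03, -5.98294008e+01,  1.61558714e+00, -2.82245135e+01,
        1.28532076e-02,  5.27948578e-03, -4.64558832e-05]), 'eef_pos': array([0.20175007, 0.64352467, 0.23033365]), 'tool_rot': array([-6.35017382e-05,  1.51292785e-01,  9.88488570e-01, -9.14136757e-04]), 'contact_force': array([-1.03801815,  0.09789898, -0.51990742]), 'torque': array([-0.06277215,  0.0129018 , -0.03961538]), 'grasp_force': 0.0, 'gripper_width': 1.0001397660685372}
```

View pics/scene0.png

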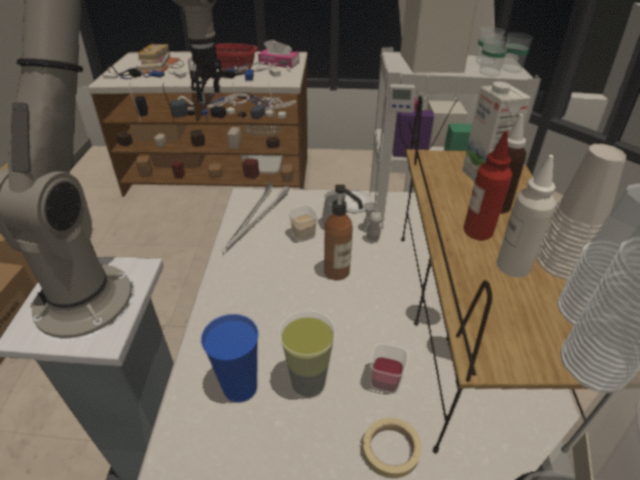

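View pics/top0.png

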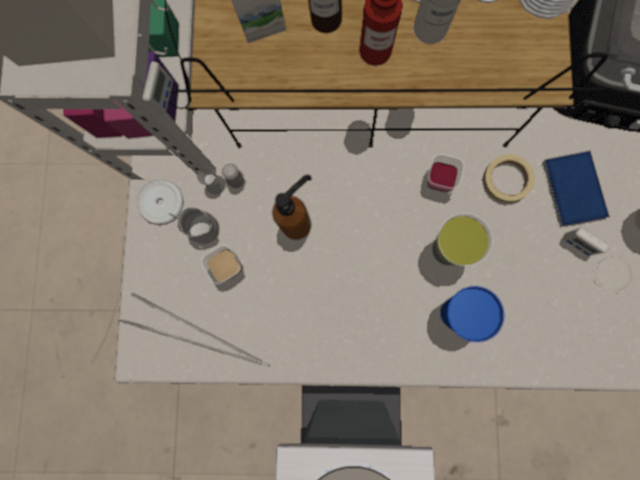

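The scene view shows the drink (yellow-green) at about (308,355), the blue cup left of it and the bottle at (338,240). In the top view the drink's rim is at about (463,240), the pump head at (284,200) and the spout tip at (308,178), pointing up-right. Next I'll enlarge both.

```bash
python3 - <<'E'
import cv2,numpy as np
t=cv2.imread('pics/top0.png'); s=cv2.imread('pics/scene0.png')
a=cv2.resize(t[160:280,260:340],None,fx=5,fy=5,interpolation=2)[:600]
b=cv2.resize(t[195:295,420:500],None,fx=5,fy=5,interpolation=2); b=cv2.copyMakeBorder(b,0,100,0,0,0)
cv2.imwrite('pics/tc.png',np.hstack([a,b]))
a=cv2.resize(s[170:290,300:380],None,fx=5,fy=5,interpolation=2)
b=cv2.resize(s[300:420,265:345],None,fx=5,fy=5,interpolation=2)
cv2.imwrite('pics/sc.png',np.hstack([a,b]))
E
```

```text
(no output)
```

View pics/tc.png

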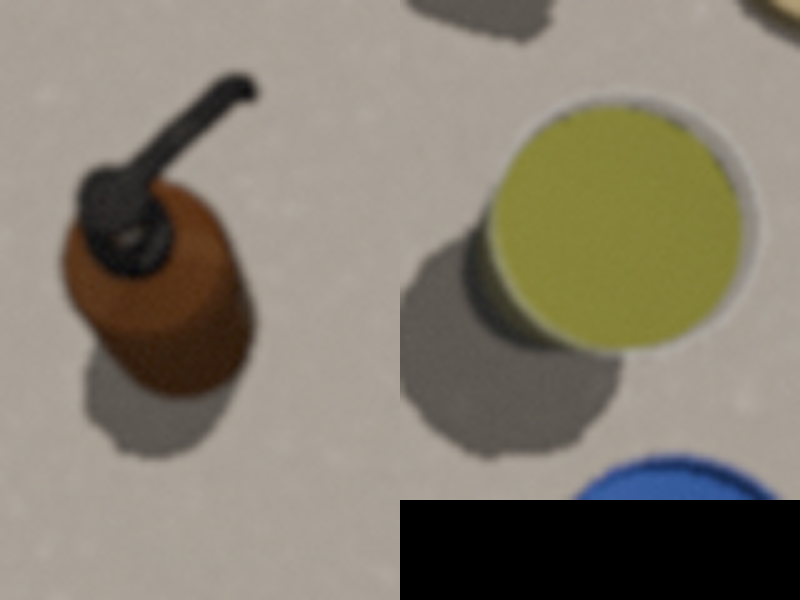

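View pics/sc.png

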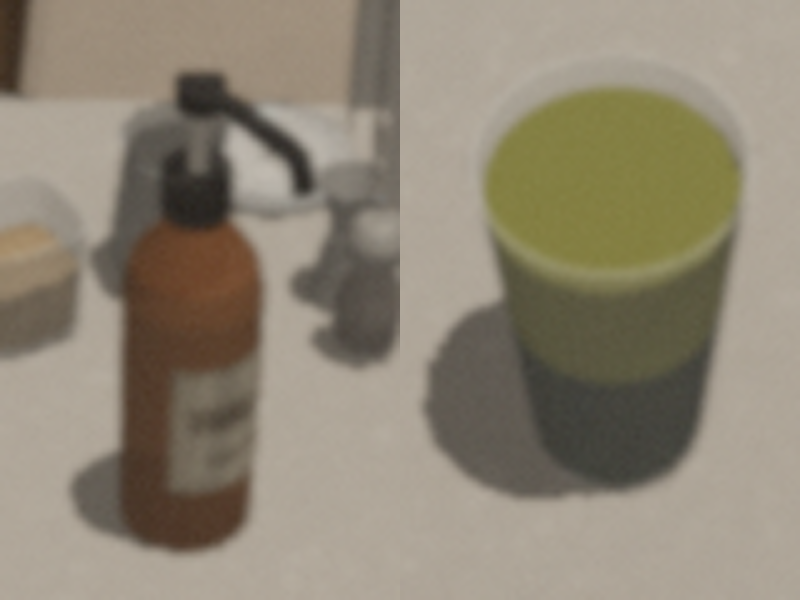

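```bash
python3 - <<'E'
from h import *
from scipy.optimize import least_squares
T,S=cam('top'),cam('scene')
def tri(a,b):
    (o1,d1),(o2,d2)=ray(T,*a),ray(S,*b); A=np.stack([d1,-d2],1); s=np.linalg.lstsq(A,o2-o1,rcond=None)[0]
    p,q=o1+s[0]*d1,o2+s[1]*d2; return (p+q)/2,np.linalg.norm(p-q)
for n,a,b,z in(('head',(283,200),(340.2,185.6),.258),('spout',(308.5,178.7),(361,208),.228),('rim',(464.8,239.6),(307.4,333.6),.165)):
    p,g=tri(a,b); print(n,p.round(4),round(g,4),at_z(T,*a,z).round(4),at_z(S,*b,z).round(4))
for n,a,z in(('berries',(444,174),.07),('oats',(223,264),.07),('shaker',(231,172),.09),('shk2',(209,182),.06),('blue',(474,312),.165),('pan',(200,228),.05),('shelfbar',(235,145),0.0),('shelfbar2',(375,140),0.),('ring',(508,178),.0),('bar',(375,92),0.1),('rail',(375,92),0.3)):
    print(n,at_z(T,*a,z).round(3))
c=[.0]
print(proj(S,[[.59,-.1,0],[.6,0.2,0.]]))
# fits: check silhouette of cup: foot & bottle foot in scene
E
```

```text
head [0.6086 0.1241 0.258 ] 0.0038 [0.6067 0.1238 0.258 ] [0.6104 0.1251 0.258 ]
spout [0.6535 0.0839 0.2288] 0.0044 [0.6515 0.0837 0.228 ] [0.6558 0.0861 0.228 ]
rim [ 0.5557 -0.1999  0.1594] 0.0024 [ 0.5538 -0.1988  0.165 ] [ 0.5572 -0.204   0.165 ]
berries [ 0.703 -0.183  0.07 ]
oats [0.515 0.267 0.07 ]
shaker [0.702 0.253 0.09 ]
shk2 [0.689 0.306 0.06 ]
blue [ 0.424 -0.211  0.165]
pan [0.592 0.324 0.05 ]
shelfbar [0.79  0.268 0.   ]
shelfbar2 [ 0.801 -0.047  0.   ]
ring [ 0.713 -0.335  0.   ]
bar [ 0.869 -0.041  0.1  ]
rail [ 0.778 -0.029  0.3  ]
[[326.27643866 344.29397693]
 [332.85074043 252.60387427]]
```

Head-to-spout distance comes out at 60 mm (expected 61) and the heights match. The gripper body is wide, so it has to push with the back of one open finger leading. I'll check how the fingers look.

```bash
python3 - <<'E'
from h import *
o,c=snap('wrist','w0'); print(np.round(c['tool_from_camera'],3).tolist(),bot.grip_point_offset,c['fov_y'])
E
```

```text
[[0.001, 0.963, 0.268, 0.069], [1.0, -0.001, 0.0, 0.0], [0.001, 0.268, -0.963, -0.143], [0.0, 0.0, 0.0, 1.0]] 0.0187 67.5475613915167
```

View pics/w0.png

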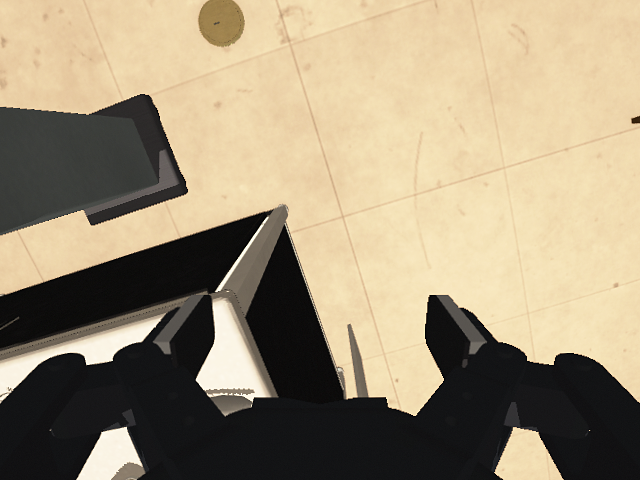

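Emit:
{"api": "carry_out", "payload": {
  "targets": [0,0,0,40,0,0,0,0,40,0,0,10,-10,40,0,0,25,-29,20,-8,0,25,-29,0,-8,0,25,-29,0,-8,0,25,-29,0,-8,0,25,-29,0,-8,0,25,-29,0,-8,0,25,-29,0,-8,0,25,-29,0,-8,0,25,-29,0,-8.59,0,20,-29,0,0,0,5,-35,0,0,0,5,-35,0,0,0,5,-35,0,0,0,5,-35,0,0,0,5,-35,0,0,0,5,-35,0,0,0,5,-35,0,0]
}}

```text
t: 2.15
eef_pos: [0.4917, 0.0976, 0.3712]
tool_rot: [-0.0, 0.707, 0.707, 0.0]
contact_force: [-0.0, 1.1, -0.6]
gripper_width: 1.001
grasp_force: 0.0
```

```bash
python3 - <<'E'
from h import *
from scipy.spatial.transform import Rotation as R
o,c=snap('scene','s1'); print(o['t'],o['eef_pos'].round(4),R.from_quat(o['tool_rot'],scalar_first=True).as_matrix().round(3).tolist(),o['q'].round(2))
p=proj(c,[o['eef_pos']])[0]; print(p)
x,y=int(p[0]),int(p[1]); im=c['frame'][:,:,::-1]
im=im[max(y-95,0):y+25,max(x-80,0):x+80]
cv2.imwrite('pics/s1c.png',cv2.resize(im,None,fx=5,fy=5,interpolation=2)); print(max(x-80,0),max(y-95,0))
E
```

```text
2.15 [0.4917 0.0976 0.3712] [[-0.0, 1.0, -0.0], [1.0, 0.0, 0.0], [0.0, -0.0, -1.0]] [-0.83  0.06  0.55  1.8  -0.03  1.29 -0.27]
[281.66693722 142.98717505]
201 47
```

View pics/s1c.png

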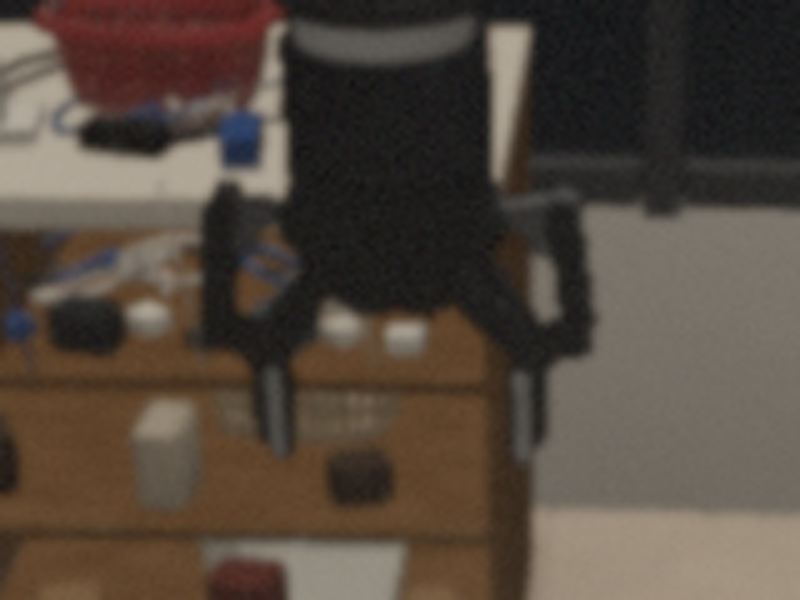

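The crop shows the open gripper in profile. The fingertips span px 255–548 (114 mm), but the linkage knuckles bulge out to px 203–595 (about 75 mm half-width), roughly 42 mm above the tips. So the tips must run almost on the worktop, and I'll test the first contact gently.

Emit:
{"api": "carry_out", "payload": {
  "targets": [0,0,-30,0,-8.13,0,0,-30,0,-8.13,0,0,-30,0,-8.13,0,0,-30,0,-8.13,0,0,-30,0,-8.13,0,0,-30,0,-8.13,0,0,-30,0,-8.13,0,0,-30,0,-8.13,0,0,-30,0,-8.13,0,0,-30,0,-8.13,0,0,-30,0,-8.13,0,0,-30,0,-8.13,0,0,-30,0,-8.13,0,3,-30,0,-8.13,0,3,0,-40,0,0,3,0,-50,0,0,0,0,-50,0,0,0,0,-50,0,0,0,0,-50,0,0,0,0,-50,0]
}}

```text
t: 4.2
eef_pos: [0.5009, -0.3203, 0.0792]
tool_rot: [-0.0, 0.979, -0.206, -0.0]
contact_force: [1.2, 0.0, 0.2]
gripper_width: 1.001
grasp_force: 0.0
```

```bash
python3 - <<'E'
from h import *
o,c=snap('scene','s2'); im=c['frame'][:,:,::-1]
a=cv2.resize(im[290:480,220:480],None,fx=3,fy=3,interpolation=2); cv2.imwrite('pics/s2c.png',a)
print(o['eef_pos'],o['contact_force'])
o,c=snap('top','t2')
E
```

```text
[ 0.50093658 -0.3203424   0.07921866] [1.18842073 0.00794433 0.24232186]
```

View pics/s2c.png

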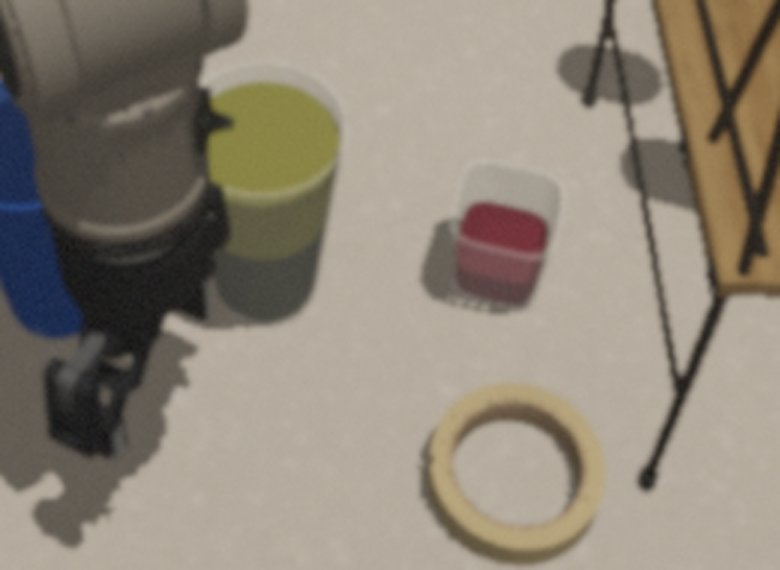

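Emit:
{"api": "carry_out", "payload": {
  "targets": [0,0,0,-40,0,0,0,0,-30,0,0,0,0,-12,0,0,0,0,0,0,0,0,0,-3,0,0,0,0,-3,0,0,0,0,0,0]
}}

```text
t: 5.0
eef_pos: [0.5016, -0.3211, -0.0056]
tool_rot: [0.0, 0.979, -0.206, 0.001]
contact_force: [0.3, 0.2, -0.2]
gripper_width: 0.995
grasp_force: 0.0
```

Emit:
{"api": "carry_out", "payload": {
  "targets": [0,0,0,-2,0,0,0,0,-2,0,0,0,0,0,0,0,0,0,0,0]
}}

```text
t: 5.4
eef_pos: [0.5009, -0.3209, -0.0106]
tool_rot: [-0.0, 0.978, -0.206, -0.0]
contact_force: [0.7, -0.4, 0.3]
gripper_width: 0.999
grasp_force: 0.0
```

Emit:
{"api": "carry_out", "payload": {
  "targets": [0,0,0,-1,0,0,0,0,-1,0,0,0,0,0,0]
}}

```text
t: 5.7
eef_pos: [0.5008, -0.3208, -0.0128]
tool_rot: [-0.0, 0.978, -0.206, -0.0]
contact_force: [-1.3, -0.7, 0.3]
gripper_width: 0.998
grasp_force: 0.0
```

Emit:
{"api": "carry_out", "payload": {
  "targets": [0,1.6,3.7,1,0,0,1.6,3.7,0,0,0,1.6,3.7,0,0,0,0.8,1.8,0,0,0,0,0,0,0]
}}

```text
t: 6.2
eef_pos: [0.5069, -0.3074, -0.0117]
tool_rot: [-0.0, 0.979, -0.206, 0.0]
contact_force: [0.5, 0.0, 1.4]
gripper_width: 0.999
grasp_force: 0.0
```

```bash
cat > trk.py <<'E'
from h import *
import sys
# rim/liquid disc: green-yellow blob in top & scene (drink surface), dark lower layer right edge in scene
def meas(tag):
    o,t=snap('top','t_'+tag); 
    h=cv2.cvtColor(t['frame'],cv2.COLOR_RGB2HSV); m=cv2.inRange(h,(24,110,90),(40,255,255))
    n,l,s,cc=cv2.connectedComponentsWithStats(m); i=1+np.argmax(s[1:,4]); 
    cnt=max(cv2.findContours((l==i).astype('uint8'),0,1)[0],key=cv2.contourArea)
    (u,v),ax,_=cv2.fitEllipse(cv2.convexHull(cnt)); p=at_z(t,u,v,.155)
    print(tag,'t',round(o['t'],2),'tcp',o['eef_pos'].round(4),'F',o['contact_force'].round(1),'px',round(u,1),round(v,1),'ax',np.round(ax,1),'surf',p.round(4)); return t
if __name__=='__main__': meas(sys.argv[1])
E
python3 - <<'E'
from h import *
import trk
# reference from old picture
f=cv2.imread('pics/top0.png')[:,:,::-1]; T=cam('top')
for n in('top0','t2'):
    f=cv2.imread(f'pics/{n}.png'); h=cv2.cvtColor(f,cv2.COLOR_BGR2HSV); m=cv2.inRange(h,(24,110,90),(40,255,255))
    k,l,s,cc=cv2.connectedComponentsWithStats(m); i=1+np.argmax(s[1:,4])
    cnt=max(cv2.findContours((l==i).astype('uint8'),0,1)[0],key=cv2.contourArea); e=cv2.fitEllipse(cv2.convexHull(cnt)); print(n,e,at_z(T,*e[0],.155))
trk.meas('a')
E
```

```text
top0 ((463.1761779785156, 240.11367797851562), (46.49523162841797, 48.6639518737793), 123.8623046875) [ 0.5541956  -0.19819574  0.155     ]
t2 ((463.16827392578125, 240.1302490234375), (46.471099853515625, 48.63800048828125), 123.63562774658203) [ 0.55416471 -0.19818037  0.155     ]
a t 6.2 tcp [ 0.5069 -0.3074 -0.0117] F [0.5 0.  1.4] px 463.3 240.3 ax [46.3 49.3] surf [ 0.5539 -0.1985  0.155 ]
```

Emit:
{"api": "carry_out", "payload": {
  "targets": [0,0.8,1.8,0,0,0,0.8,1.8,0,0,0,0.8,1.8,0,0,0,0,0,0,0]
}}

```text
t: 6.65
eef_pos: [0.5091, -0.3022, -0.0117]
tool_rot: [-0.0, 0.979, -0.206, -0.0]
contact_force: [0.3, -0.4, -0.4]
gripper_width: 0.999
grasp_force: 0.0
```

```bash
python3 trk.py b
```

```text
b t 6.65 tcp [ 0.5091 -0.3022 -0.0117] F [ 0.3 -0.4 -0.4] px 463.3 240.3 ax [46.4 49.1] surf [ 0.5538 -0.1985  0.155 ]
```

Emit:
{"api": "carry_out", "payload": {
  "targets": [0,0.8,1.8,0,0,0,0.8,1.8,0,0,0,0.8,1.8,0,0,0,0,0,0,0]
}}

```text
t: 7.1
eef_pos: [0.5114, -0.2975, -0.0115]
tool_rot: [0.0, 0.978, -0.206, 0.0]
contact_force: [-0.2, -3.3, 0.5]
gripper_width: 0.999
grasp_force: 0.4
```

```bash
python3 trk.py c
```

```text
c t 7.1 tcp [ 0.5114 -0.2975 -0.0115] F [-0.2 -3.3  0.5] px 460.8 239.5 ax [46.3 49. ] surf [ 0.5553 -0.194   0.155 ]
```

Emit:
{"api": "carry_out", "payload": {
  "targets": [0,0.8,1.8,0,0,0,0.8,1.8,0,0,0,0,0,0,0]
}}

```text
t: 7.45
eef_pos: [0.5131, -0.2932, -0.0116]
tool_rot: [-0.0, 0.979, -0.206, 0.0]
contact_force: [-0.2, -2.4, 0.2]
gripper_width: 0.999
grasp_force: 0.5
```

```bash
python3 trk.py d; python3 - <<'E'
from h import *
o,c=snap('scene','s3'); im=np.hstack([cv2.imread(f'pics/{n}.png')[305:405,285:345] for n in('scene0','s3')])
cv2.imwrite('pics/s3c.png',cv2.resize(im,None,fx=6,fy=6,interpolation=2))
E
```

```text
d t 7.45 tcp [ 0.5131 -0.2932 -0.0116] F [-0.2 -2.4  0.2] px 458.6 238.7 ax [46.3 49. ] surf [ 0.5567 -0.1899  0.155 ]
```

View pics/s3c.png

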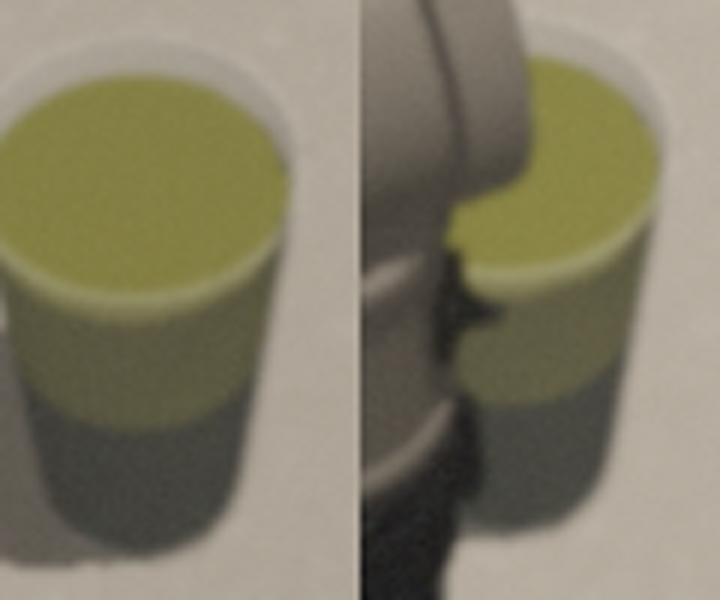

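The cup is sliding upright: foot and rim moved by equal amounts (about 22 px each in the crop), the surface moves 1:1 with the TCP, and the force is about 3 N. I'll continue.

Emit:
{"api": "carry_out", "payload": {
  "targets": [0,1,2.3,0,0,0,2,4.6,0,0,0,2,4.6,0,0,0,2,4.6,0,0,0,2,4.6,0,0,0,2,4.6,0,0,0,2,4.6,0,0,0,2,4.6,0,0,0,2,4.6,0,0,0,2,4.6,0,0,0,2,4.6,0,0,0,2,4.6,0,0,0,2,4.6,0,0,0,2,4.6,0,0,0,2,4.6,0,0,0,2,4.6,0,0,0,2,4.6,0,0,0,2,4.6,0,0,0,1,2.3,0,0,0,0,0,0,0]
}}

```text
t: 9.55
eef_pos: [0.5493, -0.21, -0.0117]
tool_rot: [-0.0, 0.979, -0.206, -0.0]
contact_force: [-0.5, -1.3, -0.3]
gripper_width: 0.999
grasp_force: 0.3
```

```bash
python3 trk.py e
```

```text
e t 9.55 tcp [ 0.5493 -0.21   -0.0117] F [-0.5 -1.3 -0.3] px 412.6 220.6 ax [46.1 47.8] surf [ 0.5906 -0.1062  0.155 ]
```

Emit:
{"api": "carry_out", "payload": {
  "targets": [0,1,2.3,0,-0.4,0,2.2,4.5,0,-0.5,0,2.2,4.5,0,-0.5,0,2.2,4.5,0,0,0,2.2,4.5,0,0,0,2.2,4.5,0,0,0,2.2,4.5,0,0,0,2.2,4.5,0,0,0,2.2,4.5,0,0,0,2.2,4.5,0,0,0,2.2,4.5,0,0,0,2.2,4.5,0,0,0,2.2,4.5,0,0,0,2.2,4.5,0,0,0,2.2,4.5,0,0,0,2.2,4.5,0,0,0,2.2,4.5,0,0,0,2.2,4.5,0,0,0,1,2.3,0,0,0,0,0,0,0]
}}

```text
t: 11.6
eef_pos: [0.5886, -0.1289, -0.0117]
tool_rot: [-0.0, 0.976, -0.218, -0.0]
contact_force: [0.3, -0.2, -0.3]
gripper_width: 1.003
grasp_force: 0.3
```

```bash
python3 trk.py f
```

```text
f t 11.6 tcp [ 0.5886 -0.1289 -0.0117] F [ 0.3 -0.2 -0.3] px 369.5 198.5 ax [45.1 46.4] surf [ 0.6325 -0.0263  0.155 ]
```

Emit:
{"api": "carry_out", "payload": {
  "targets": [0,1,2.3,0,0.7,0,2,4.6,0,0.7,0,2,4.6,0,0.6,0,2,4.6,0,0,0,2,4.6,0,0,0,2,4.6,0,0,0,2,4.6,0,0,0,2,4.6,0,0,0,2,4.6,0,0,0,2,4.6,0,0,0,2,4.6,0,0,0,2,4.6,0,0,0,2,4.6,0,0,0,2,4.6,0,0,0,2,4.6,0,0,0,1,2.3,0,0,0,0,0,0,0]
}}

```text
t: 13.35
eef_pos: [0.6186, -0.0598, -0.0117]
tool_rot: [-0.0, 0.98, -0.201, 0.0]
contact_force: [0.2, -0.3, 1.1]
gripper_width: 1.0
grasp_force: 0.3
```

```bash
python3 trk.py g
```

```text
g t 13.35 tcp [ 0.6186 -0.0598 -0.0117] F [ 0.2 -0.3  1.1] px 331.5 183.9 ax [41.5 46.5] surf [0.6609 0.0454 0.155 ]
```

```bash
cat > fit.py <<'E'
from h import *
import sys
from scipy.optimize import least_squares
T=cam('top')
def fit(n,r=None):
    h=cv2.cvtColor(cv2.imread(f'pics/t_{n}.png'),cv2.COLOR_BGR2HSV); m=cv2.inRange(h,(24,110,90),(40,255,255))
    m=cv2.morphologyEx(m,cv2.MORPH_OPEN,np.ones((3,3)))
    cnt=max(cv2.findContours(m,0,1)[0],key=cv2.contourArea)[:,0]
    P=np.array([at_z(T,u,v,.155)[:2] for u,v in cnt])
    f=lambda p:np.hypot(*(P-p[:2]).T)-(r or p[2])
    s=least_squares(f,[*P.mean(0),.045][:2 if r else 3],loss='soft_l1',f_scale=.0007); print(n,s.x.round(4),len(P),np.median(abs(f(s.x))).round(4),cnt.min(0),cnt.max(0)); return s.x
if __name__=='__main__':
    fit('e');r=fit('f')[2]; fit(sys.argv[1],r); fit(sys.argv[1])
E
python3 fit.py g
```

```text
e [ 0.5909 -0.1062  0.0431] 132 0.0005 [390 198] [436 243]
f [ 0.633  -0.0261  0.0427] 127 0.0005 [347 176] [392 221]
g [0.6597 0.0444] 117 0.0007 [310 163] [355 206]
g [0.6604 0.045  0.0417] 117 0.001 [310 163] [355 206]
```

Emit:
{"api": "carry_out", "payload": {
  "targets": [0,0.9,1.8,0,0,0,1.8,3.5,0,0,0,1.8,3.5,0,0,0,1.8,3.5,0,0,0,1.8,3.5,0,0,0,1.8,3.5,0,0,0,0,0,0,0]
}}

```text
t: 14.1
eef_pos: [0.6287, -0.0403, -0.0117]
tool_rot: [-0.0, 0.98, -0.201, 0.0]
contact_force: [-0.2, -1.3, -0.5]
gripper_width: 1.004
grasp_force: 0.4
```

```bash
python3 trk.py h; python3 fit.py h; python3 - <<'E'
from h import *
snap('scene','s4')
a=cv2.imread('pics/t_h.png')[140:260,250:370]; b=cv2.imread('pics/s4.png')[150:270,290:400]
cv2.imwrite('pics/v.png',cv2.resize(np.hstack([a[:,20:],b[:,10:90]]),None,fx=4.4,fy=4.4,interpolation=2))
E
```

```text
h t 14.1 tcp [ 0.6287 -0.0403 -0.0117] F [-0.2 -1.3 -0.5] px 320.3 178.4 ax [38.7 47.4] surf [0.6716 0.0668 0.155 ]
e [ 0.5909 -0.1062  0.0431] 132 0.0005 [390 198] [436 243]
f [ 0.633  -0.0261  0.0427] 127 0.0005 [347 176] [392 221]
h [0.6692 0.0629] 128 0.0011 [301 158] [343 201]
h [0.6724 0.064  0.0395] 128 0.0026 [301 158] [343 201]
```

View pics/v.png

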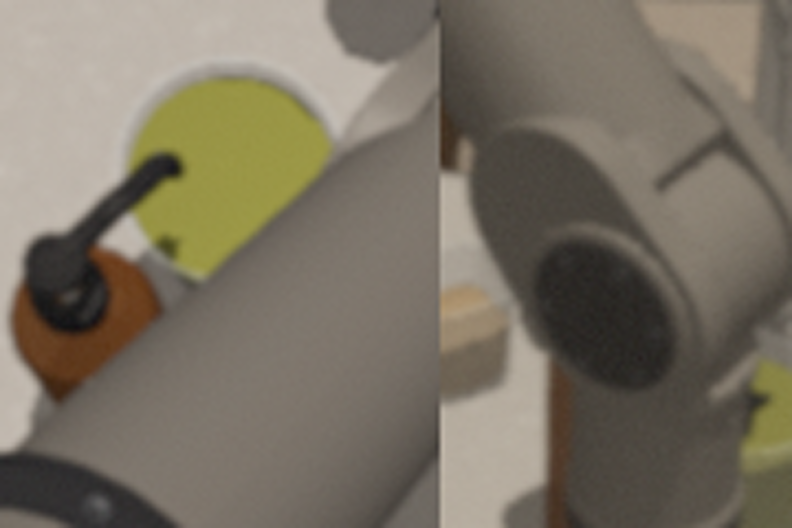

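The top crop shows the spout over the drink's left part, with the arm hiding the lower right side of the cup. I'll back off and measure without the arm in view.

Emit:
{"api": "carry_out", "payload": {
  "targets": [0,-1,-2.3,0,0,0,-4,-9.2,0,0,0,-8,-18.4,0,0,0,-12,-27.6,0,0,0,-12,-27.6,0,0,0,-8,-30,20,0,0,0,-30,40,0,0,0,-30,50,0,0,0,-20,50,0,0,0,0,50,0,0,0,0,50,0,0,0,0,50,0,0,0,0,50,0,0,0,0,0,0]
}}

```text
t: 15.6
eef_pos: [0.5849, -0.2341, 0.3449]
tool_rot: [0.0, 0.979, -0.202, 0.006]
contact_force: [-0.8, 0.0, -0.6]
gripper_width: 0.999
grasp_force: 0.0
```

```bash
python3 trk.py i; python3 fit.py i; python3 - <<'E'
from h import *
snap('scene','s5')
a=cv2.imread('pics/t_i.png')[140:260,260:360]; b=cv2.imread('pics/s5.png')[170:290,310:390]
cv2.imwrite('pics/v2.png',cv2.resize(np.hstack([a,b]),None,fx=4.4,fy=4.4,interpolation=2))
E
```

```text
i t 15.6 tcp [ 0.5849 -0.2341  0.3449] F [-0.8  0.  -0.6] px 322.2 179.9 ax [44.4 45.9] surf [0.6686 0.0632 0.155 ]
e [ 0.5909 -0.1062  0.0431] 132 0.0005 [390 198] [436 243]
f [ 0.633  -0.0261  0.0427] 127 0.0005 [347 176] [392 221]
i [0.669  0.0625] 142 0.0006 [301 158] [345 202]
i [0.6691 0.0622 0.0422] 142 0.0009 [301 158] [345 202]
```

View pics/v2.png

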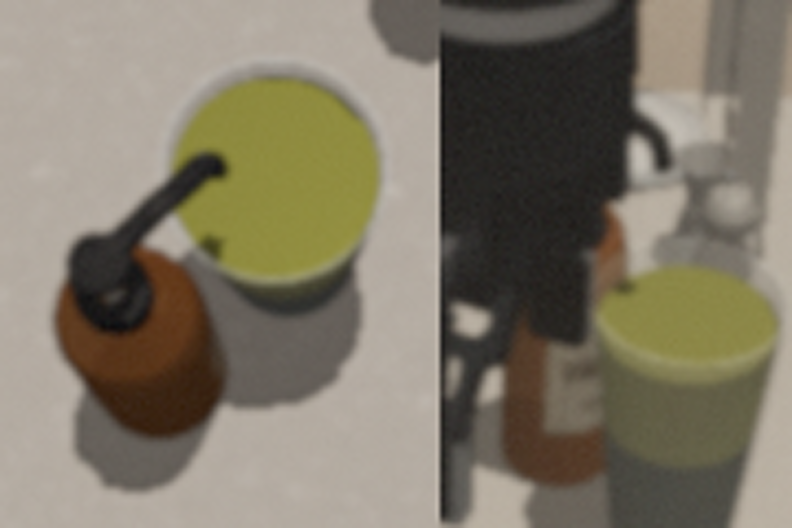

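The top crop shows the bottle in its place and the cup upright, with the spout mouth about 27 mm from the cup's axis (rim radius 50 mm). Next is the pump: shut the fingers, move over the head and press.

Emit:
{"api": "carry_out", "payload": {
  "targets": [255,2,15,0,0,255,2,30,0,0,255,2,30,0,0,255,2,30,0,0,255,2,30,0,0,255,2,30,0,0,255,2,30,0,0,255,2,30,0,0,255,2,30,0,0,255,2,30,0,0,255,2,30,0,0,255,1,30,0,0,255,0,30,0,0,255,0,13,0,0,255,0,0,-30,0,255,0,0,-25,0,255,0,0,0,0],
  "newtons": 20
}}

```text
t: 17.4
eef_pos: [0.6035, 0.1561, 0.2785]
tool_rot: [0.002, 0.979, -0.202, -0.003]
contact_force: [-0.6, -0.2, 0.6]
gripper_width: -0.002
grasp_force: 0.0
```

Emit:
{"api": "carry_out", "payload": {
  "targets": [255,2,-16,0,0,255,2,-16,0,0,255,0,0,0,0,255,0,0,0,0]
}}

```text
t: 17.8
eef_pos: [0.6108, 0.1237, 0.2839]
tool_rot: [-0.001, 0.979, -0.202, 0.001]
contact_force: [0.6, 0.9, -0.4]
gripper_width: 0.0
grasp_force: 0.0
```

Shift by -3 mm in x, then descend to just above the head (0.258).

Emit:
{"api": "carry_out", "payload": {
  "targets": [255,-3,0,0,0,255,0,0,-12,0,255,0,0,-10,0,255,0,0,0,0,255,0,0,0,0]
}}

```text
t: 18.3
eef_pos: [0.6069, 0.1254, 0.2601]
tool_rot: [0.0, 0.98, -0.201, -0.0]
contact_force: [-0.4, -0.4, -0.3]
gripper_width: -0.002
grasp_force: 0.0
```

Emit:
{"api": "carry_out", "payload": {
  "targets": [255,0,0,-3,0,255,0,0,-3,0,255,0,0,0,0,255,0,0,0,0]
}}

```text
t: 18.7
eef_pos: [0.6076, 0.1252, 0.2551]
tool_rot: [-0.0, 0.98, -0.201, 0.0]
contact_force: [0.8, 0.2, 4.0]
gripper_width: 0.003
grasp_force: 2.0
```

Emit:
{"api": "carry_out", "payload": {
  "targets": [255,0,0,-3,0,255,0,0,-3,0,255,0,0,-3,0,255,0,0,-3,0,255,0,0,-3,0,255,0,0,-2,0,255,0,0,0,0,255,0,0,0,0]
}}

```text
t: 19.5
eef_pos: [0.6076, 0.1252, 0.2385]
tool_rot: [-0.0, 0.98, -0.201, 0.0]
contact_force: [-1.0, 0.9, 7.4]
gripper_width: 0.003
grasp_force: 3.5
```

Emit:
{"api": "carry_out", "payload": {
  "targets": [255,0,0,-1,0,255,0,0,-1,0,255,0,0,0,0,255,0,0,0,0]
}}

```text
t: 19.9
eef_pos: [0.6077, 0.1253, 0.2365]
tool_rot: [-0.0, 0.98, -0.201, 0.0]
contact_force: [-1.1, 0.5, 6.9]
gripper_width: 0.001
grasp_force: 3.6
```

Continuing to the bottom stop, where the force should jump.

Emit:
{"api": "carry_out", "payload": {
  "targets": [255,0,0,-1,0,255,0,0,-1,0,255,0,0,0,0,255,0,0,0,0]
}}

```text
t: 20.3
eef_pos: [0.6086, 0.1251, 0.2361]
tool_rot: [-0.001, 0.98, -0.201, 0.001]
contact_force: [-3.5, 0.1, 15.7]
gripper_width: -0.002
grasp_force: 8.0
```

The force jumped to 15.7 N at z = 0.236, which is the bottom stop. Now I'll let it rise.

Emit:
{"api": "carry_out", "payload": {
  "targets": [255,0,0,0,0,255,0,0,3,0,255,0,0,4,0,255,0,0,5,0,255,0,0,6,0,255,0,0,8,0,255,0,0,15,0,255,0,0,25,0,255,0,0,30,0,255,0,-30,30,0,255,0,-30,0,0,255,-5,-30,0,0,255,-5,-30,0,0,255,-5,-30,0,0,255,-5,-30,0,0,255,-5,-30,0,0,255,-5,-30,0,0,255,0,-20,0,0,255,0,0,0,0,255,0,0,0,0]
}}

```text
t: 22.3
eef_pos: [0.577, -0.1347, 0.3598]
tool_rot: [-0.0, 0.979, -0.202, -0.0]
contact_force: [0.5, 0.3, -0.7]
gripper_width: 0.004
grasp_force: 0.0
```

```bash
python3 trk.py z; python3 fit.py z; python3 - <<'E'
from h import *
g=lambda n:cv2.imread(f'pics/{n}.png').astype(int)
for r in((150,260,262,300),(150,260,300,350)):  # head/bottle and spout/cup regions vs before press
    a,b=[g(n)[r[0]:r[1],r[2]:r[3]] for n in('t_i','t_z')]; d=abs(a-b).sum(2); print(d.mean().round(1),(d>60).sum())
E
```

```text
z t 22.3 tcp [ 0.577  -0.1347  0.3598] F [ 0.5  0.3 -0.7] px 322.2 179.9 ax [44.3 45.9] surf [0.6685 0.0631 0.155 ]
e [ 0.5909 -0.1062  0.0431] 132 0.0005 [390 198] [436 243]
f [ 0.633  -0.0261  0.0427] 127 0.0005 [347 176] [392 221]
z [0.6691 0.0624] 142 0.0007 [301 158] [345 201]
z [0.6692 0.0621 0.0421] 142 0.0008 [301 158] [345 201]
6.2 0
6.1 0
```

The picture of the bottle, head, spout and cup is unchanged from before the press, so the head is back up and nothing moved.

```bash
python3 -c "
from station import bot
print(bot.hand_in())"
```

```text
the job is handed in; nothing more can be done
None
```

The job is handed in: the drink slid upright until the spout was over it, with the spout mouth about 27 mm from the cup's axis (rim radius 50 mm). The pump was pressed to its stop and came back up, and the bottle did not move.

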